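Load the last potato skewer on the cold grill

TASK

Load the cold charcoal grill: take the potato skewer that is propped with its tip on the tumbler and lay it across the grill in the one free pair of facing notches, its wooden handle out on the same side as the handles of the other two, the potatoes hanging between the two notched edges. Set it down gently rather than dropping it, let go, and leave the two loaded skewers and the tumbler as they stand.

Things in the scene. Friction and masses are not known exactly. Their poses are not given: they have to be found in the camera images.
- skewer_a: Skewer to lay, loose, 0.15 kg: square steel shaft 6 mm, three tan potatoes, wooden handle. Origin: shaft axis, centre of middle potato (32 mm across; balance point within 10 mm). x runs to the point: potatoes -42 to +42 mm, point +94, bare -42 to -84, handle -84 to -154; y level. Starts pitched 31 deg: handle end on the worktop towards the robot, shaft at +58 on the tumbler's rim, origin 88 mm up.
- skewer_a_handle (a point): Middle of the wooden handle of skewer_a, 119 mm from its origin along its -x. The handle is 70 mm long, 18 mm wide (y) and 14 mm thick (z). All three skewers are alike. (The worktop is about 3 mm above z = 0 here. A wall shelf overhangs it on the left, from 0.44 m up, at about x over 0.4, y over 0.15: keep the arm clear.)
- skewer_b: A loaded skewer, same make, size and origin as skewer_a, lying level in one pair of notches of the grill, handle on the grill's -x side. Loose.
- skewer_c: The other loaded skewer, lying in another pair of notches; otherwise as skewer_b.
- grill: Fixed open steel trough, 130 mm wide (x), 210 long (y), 100 high, sheet 4 mm. Origin: on the worktop under its centre, z up; robot on its -x side. Both long edges (x = -63, +63 mm) have notches at y = -70, 0, +70, 18 mm wide, 12 deep, floors 88 mm up: a skewer's axis lies at 91 mm. skewer_b and skewer_c take two of the three pairs. Charcoal reaches up to 70 mm.
- tumbler: Clear drinking glass under the tip of skewer_a, upright, 112 mm high, 61 mm across, 0.2 kg, loose. Origin: centre of its foot, z up.

How it is judged (in metres and radians):
At the end, for the whole second after the job is handed in: The skewer lies at rest, let go, in a facing pair of notches: middle within 10 mm of their line, 86 to 95 mm above the worktop and within 21 mm of central between the edges, shaft within 8 degrees of square to them, handle on the grill's -x side, bearing on the grill ((y of skewer_a in the frame of grill between -0.08 and -0.06 m or y of skewer_a in the frame of grill between -0.01 and 0.01 m or y of skewer_a in the frame of grill between 0.06 and 0.08 m) and z of skewer_a in the frame of grill between 0.086 and 0.095 m and x of skewer_a in the frame of grill between -0.021 and 0.023 m and angle between the x axis of skewer_a and the x axis of grill, either way round below 0.14 rad and x of skewer_a_handle in the frame of grill below -0.09 m and linear speed of skewer_a below 0.02 m/s and angular speed of skewer_a below 0.2 rad/s and contact force between skewer_a and grill above 0.2 N and contact force between skewer_a and the fingers below 0.05 N); the robot touches nothing.
It fails at once if a loaded skewer was shifted by more than 15 mm (distance of any of skewer_b, skewer_c from where it was at the start of the episode above 0.015 m).
It fails at once if the tumbler was knocked over or pushed more than 30 mm (angle between tumbler's own z axis and vertical above 0.4 rad or distance of tumbler from where it was at the start of the episode above 0.03 m).
It fails at once if the skewer was dropped (falling faster than 0.5 m/s, out of the fingers) (linear speed of skewer_a above 0.5 m/s and contact force between skewer_a and the fingers below 0.05 N).
It also fails if it takes over 38 s, if anything falls off the work surface, if the arm or the gripper's body presses on something with over 40 N, if the wrist force passes 120 N, or if a joint passes its speed limit or range.

ROBOT

A 6-joint arm with a two-finger parallel gripper is mounted at the origin on a cart in front of the work surface, level with it; the furniture and walls round the work are solid. World frame = base frame: x ahead of the robot, y to its left, z up, the work surface at z = 0. Lengths are in mm, angles in rad, forces in N, time in s.
With the tool pointing down it reaches from about 325 to 900 mm from the base axis. Payload 3.5 kg.
Tool frame: the origin (TCP) lies midway between the tips of the shut fingers; the grasp point (between the pads) lies 19 mm behind it (ctrl.hold_point_z is the distance from the TCP to the grasp point, in mm); z points along the fingers, y is the line along which they close (so a half turn about z gives the same grasp; the last joint's range is limited). The gripper opens to 85 mm and grips with 20 to 120 N. Pads are 22 mm wide; open, the fingers measure 114 mm over their backs; the gripper's body (76 mm by 85 mm) begins 54 mm behind the grasp point. The pads swing forward as they close: fully open they stand 13 mm farther back than shut.
Start: joints at [-1.338, 0.276, -0.026, 1.268, 0, 1.467], TCP at [205.941, -590.093, 231.313] pointing down, gripper open.
Joint ranges: [-3.12, 3.12], [-0.85, 1.88], [-1.08, 1.24], [-1.95, 2.15], [-1.57, 1.53], [-3.14, 3.14]. Speed limits (rad/s): [2.57, 2.57, 3.14, 3.14, 3.14, 3.14].

INTERFACE

Orientations are given as a unit quaternion [w, x, y, z].
In Python, from plant import status, viewer, ticket, ctrl gives the robot as it stands. The module is installed in compiled form; this text tells all that it offers.
- The arm moves only by the tool apply_moves, never from a script. Its arguments are lists of equal length, an entry for each row: "travel": the shift along the tool's x, y, z in cm, a list of three; "delta_rot": the turn, a rotation vector about the tool's x, y, z in rad, a list of three. In form: {"travel": [[dx, dy, dz], ...], "delta_rot": [[ax, ay, az], ...]}. A call has 1 to 12 rows; each row shifts and turns the commanded pose from where the row before left it, along the tool's axes as they then stand; what a row does not reach is not made up. A row lasts 1/8 s, in which the tool goes at most 62.5 mm and 10.7 degrees, less where a joint would pass 70% of its speed; a pose out of reach is approached as far as the arm can. A call is refused whole if a number of a shift passes 6.25 or a number of a turn 0.188, either way. A call with a gripper value outside its range is refused whole. "hand" is the opening, from -1 (shut) to 1 (fully open), set as the call begins (left out, the last holds). The fingers move at their own pace and stop on an object; "grip_force" is the grip in N (left out, the last holds). Time passes only in rows, so rows that do not move let the fingers close. It gives the time, the measured TCP pose, the force, the opening and the grip force at its end, in the units of the state.
- status.get_obs(): the state, without advancing time (a new reading comes with each control period).
- viewer.camera(name): name is "scene" or "top" or "wrist"; returns the picture (400x640x3 uint8, blue, green, red); there is no depth.
- viewer.calibration(name): a dict with "fovy" (degrees; the focal length in pixels is half the picture's height over the tangent of half this angle, whatever the lens; pixels are square), "cx", "cy" (the principal point, pixels), "distortion" ([k1, k2, p1, p2, k3] as OpenCV has them; the pictures are not rectified), "R" (3x3) and "t" (3): a world point X has camera coordinates R X + t. Camera axes: x right, y down, z forward; pixel columns grow to the right and rows downward; lengths in mm; the calibration is good to about 2 mm. A picture is of the moment at which its call begins: read the wrist's pose just before it. calibration takes no time and is no camera call; for the wrist camera it gives the pose at the moment of the call.
- ticket.job_done(): hands the job in; it is judged then, once.
The state is a dict: "t": time; "joints": joint angles; "joint_vel": joint speeds; "tau": joint torques, N m; "eef_pos": TCP position; "tool_rot": TCP orientation; "ft_force": force on the tool from outside, world axes, zero at the start; "torque": the same for the moment, N m; "gripper_width": finger opening in mm; "gripper_force": force on a finger pad.
Only numpy, scipy, OpenCV 4.12 (cv2) and the standard library are available. Lean on these libraries where they do the work, as an engineer would, in place of code of your own. Each camera call takes 0.05 s, during which the arm holds its last target. There are 200 camera calls.

## Working session

There is one attempt and no reset: what is moved stays moved. The work goes in short steps, Python scripts to look and compute and a tool call to move; the robot and the scene stay as the last step left them, time stands still between calls to the robot, and variables do not carry over. Pictures are saved under pics/ and viewed, at most 10 in all, crops included, and the job is handed in when it is done.

Besides the shell and the picture viewer there is one more tool, called after ">>>" as name(argument=value, ...) on one line, values as JSON. apply_moves: Moves the arm, as the interface text tells. Its arguments: {"type":"object","properties":{"travel":{"type":"array"},"delta_rot":{"type":"array"},"hand":{"type":"number"},"grip_force":{"type":"number"}},"required":["travel","delta_rot"]}

```bash
mkdir -p pics
python3 - <<'E'
from plant import status, viewer, ticket, ctrl
import cv2
for n in("scene","top"):
    im=viewer.camera(n); cv2.imwrite(f"pics/{n}0.png",im)
    c=viewer.calibration(n); print(n,c)
o=status.get_obs();print(o['eef_pos'],o['tool_rot'],o['gripper_width'],ctrl.hold_point_z,o['t'])
E
```

```text
scene {'fovy': 44.00628568964377, 'cx': 320.8946821811782, 'cy': 201.12548185850198, 'distortion': array([-0.0543485,  0.       ,  0.       ,  0.       ,  0.       ]), 'R': array([[ 0.50447473, -0.86337714, -0.00922811],
       [-0.38284574, -0.21409305, -0.89866195],
       [ 0.77390851,  0.45688519, -0.4385448 ]]), 't': array([-459.22873805,  239.09304897,  578.23522944])}
top {'fovy': 53.2224666454022, 'cx': 325.09368422370255, 'cy': 202.34327968358636, 'distortion': array([0.00639779, 0.        , 0.        , 0.        , 0.        ]), 'R': array([[ 0.01602296, -0.99985224, -0.00622569],
       [-0.99014402, -0.01500035, -0.13924728],
       [ 0.13913331,  0.00839548, -0.99023807]]), 't': array([-201.53339048,  548.98191999,  845.52075785])}
[ 205.78621465 -589.39089558  230.2321257 ] [-1.03595080e-03  9.85935691e-01  1.67121919e-01 -6.87775780e-05] 85.62629272098067 18.700000000000003 0.1
```

View pics/scene0.png

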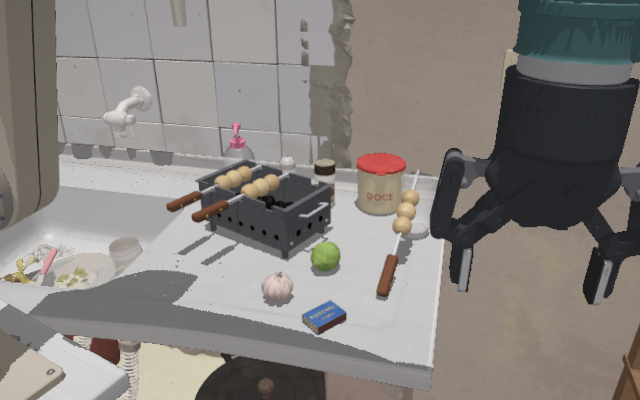

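View pics/top0.png

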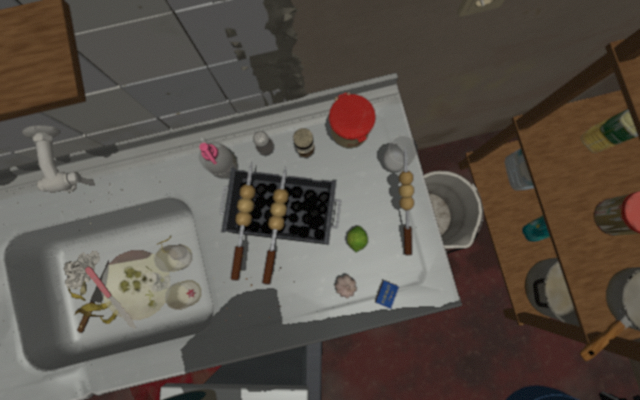

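The two loaded skewers sit near top px (245,207) and (277,210), so the right-hand (-y) pair of notches is free. Skewer_a runs from its handle near (407,240) to its tip near (404,165). I'll enlarge both areas.

Run:
```python
import cv2,numpy as np
t=cv2.imread("pics/top0.png"); s=cv2.imread("pics/scene0.png")
a=cv2.resize(t[160:290,220:350],None,fx=4.4,fy=4.4,interpolation=3)
b=cv2.resize(t[130:260,370:420],None,fx=4.4,fy=4.4,interpolation=3)
cv2.imwrite("pics/c1.png",np.hstack([a,b])) # a 572 wide
cv2.imwrite("pics/c2.png",cv2.resize(s[150:310,180:440],None,fx=3,fy=3,interpolation=3))
```

```text
(no output)
```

View pics/c1.png

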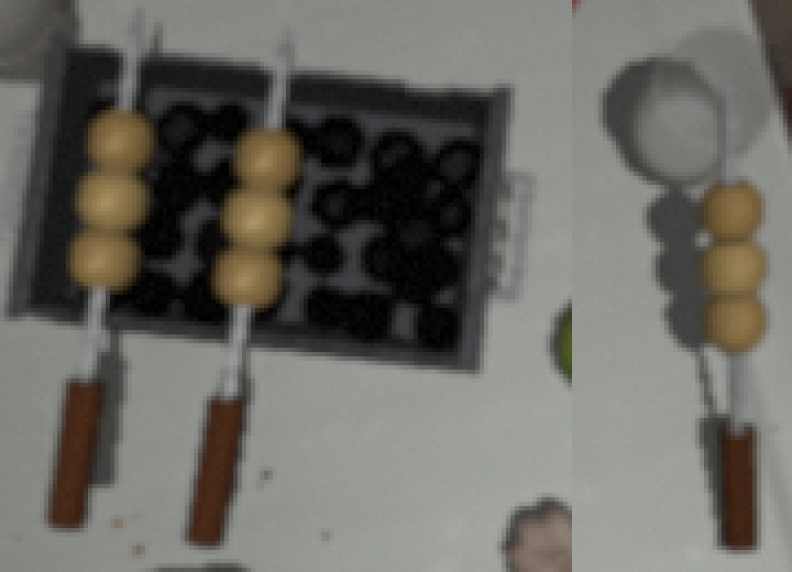

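View pics/c2.png

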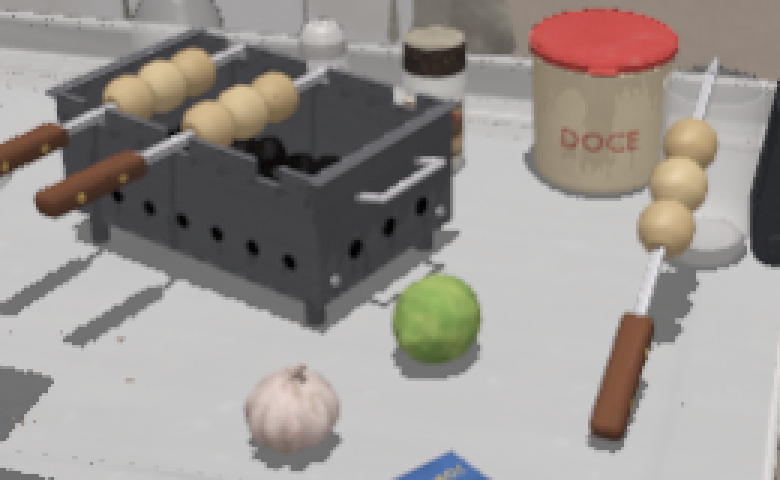

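Readings from the crops:
- **Grill rim corners:** top view (510,88), (478,370), (10,315), (57,38); scene view (318,183), (462,103), (50,92), (205,30).
- **Skewer_a:** handle end, handle start, potatoes and tip are clear in both crops.
- **Free notch on the near edge:** scene crop, about (270,172).

Next I'll fit the poses.

```bash
cat > h.py <<'E'
import numpy as np,cv2
from scipy.optimize import least_squares
from scipy.spatial.transform import Rotation as Ro
from plant import status,viewer,ticket,ctrl
def proj(n,X,c=None):
    c=c or viewer.calibration(n); f=200/np.tan(np.radians(c['fovy']/2))
    K=np.array([[f,0,c['cx']],[0,f,c['cy']],[0,0,1]])
    return cv2.projectPoints(np.array(X,float).reshape(-1,1,3),cv2.Rodrigues(c['R'])[0],c['t'],K,c['distortion'])[0].reshape(-1,2)
def pose(o=None):
    o=o or status.get_obs(); w,x,y,z=o['tool_rot']; return np.array(o['eef_pos']),Ro.from_quat([x,y,z,w])
E
python3 - <<'E'
from h import *
T1=lambda a:np.array(a)/4.4+[220,160]
T2=lambda a:(np.array(a)-[572,0])/4.4+[370,130]
S=lambda a:np.array(a)/3+[180,150]
C={n:viewer.calibration(n) for n in("top","scene")}
def fit(mk,obs,x0):
    f=lambda p:np.concatenate([(proj(n,mk(p)[idx],C[n])-uv).ravel() for n,idx,uv in obs])
    r=least_squares(f,x0,loss='soft_l1'); print(np.round(r.x,3)); print(np.round(f(r.x).reshape(-1,2),1).tolist()); return r.x
# corners order (+x,-y),(-x,-y),(-x,+y),(+x,+y)
G=np.array([[65,-105,100],[-65,-105,100],[-65,105,100],[65,105,100]])
mk=lambda p:Ro.from_euler('z',p[2]).apply(G)+[p[0],p[1],3]
ot=("top",[0,1,2,3],T1([(510,88),(478,370),(10,315),(57,38)]))
os=("scene",[0,1,2,3],S([(462,103),(318,183),(50,92),(205,30)]))
print("grill");
for o in([ot],[os],[ot,os]): g=fit(mk,o,[550,-150,-.1])
xs=np.array([-154,-84,-28,0,28,94.])
ms=lambda p:Ro.from_euler('zy',[p[2],-np.radians(31)]).apply(np.c_[xs,0*xs,0*xs])+[p[0],p[1],88]
at=("top",range(6),T2([(740,548),(738,428),(735,322),(735,267),(731,212),(722,85)]))
as_=("scene",range(6),S([(607,432),(637,318),(667,228),(679,185),(691,144),(715,58)]))
print("skewer");
for o in([at],[as_],[at,as_]): s=fit(ms,o,[550,-320,0])
# loaded skewers, level z=94
ml=lambda p:Ro.from_euler('z',p[2]).apply(np.c_[xs,0*xs,0*xs])+[p[0],p[1],94]
for uv in([(68,525),(84,380),(103,262),(111,202),(120,140),(140,15)],[(205,543),(226,400),(247,280),(256,218),(266,158),(288,30)]):
    l=fit(ml,[("top",range(6),T1(uv))],[550,-150,0]); print("in grill",Ro.from_euler('z',-g[2]).apply([l[0]-g[0],l[1]-g[1],0]),l[2]-g[2])
# tumbler rim/foot guess
E
```

```text
grill
[ 5.34491e+02 -1.01326e+02 -1.00000e-01]
[[-1.4, 0.5], [-1.3, -0.7], [2.2, -0.2], [1.0, 0.5]]
[ 5.29740e+02 -1.06057e+02 -1.09000e-01]
[[-1.0, -0.0], [0.1, 0.4], [1.8, 0.2], [-0.3, -0.2]]
[ 5.33587e+02 -1.03024e+02 -1.04000e-01]
[[-0.4, 1.2], [-0.6, -0.1], [3.0, 0.0], [1.9, 0.7], [-1.4, -1.3], [0.2, -1.1], [1.9, -0.7], [-0.6, -1.1]]
skewer
[ 5.71250e+02 -3.62906e+02  1.24000e-01]
[[0.5, 0.3], [-0.0, -0.3], [-0.2, 0.2], [-0.7, 0.4], [-0.2, 0.4], [0.7, -1.7]]
[ 5.74030e+02 -3.61047e+02  1.21000e-01]
[[-0.4, 1.7], [1.2, -0.5], [-0.3, -0.2], [-0.2, 0.0], [-0.3, 0.1], [0.4, -1.7]]
[ 5.71787e+02 -3.62167e+02  1.22000e-01]
[[0.1, 0.0], [-0.4, -0.6], [-0.6, -0.1], [-1.0, 0.2], [-0.6, 0.1], [0.4, -2.0], [-0.2, 2.7], [1.4, 0.4], [-0.1, 0.6], [-0.1, 0.7], [-0.2, 0.7], [0.5, -1.2]]
[ 5.34554e+02 -2.85840e+01 -9.50000e-02]
[[-0.7, 1.7], [0.6, -0.1], [0.1, -0.4], [0.2, -0.2], [-0.0, 0.7], [-0.2, -1.7]]
in grill [-6.76686963 74.13814527  0.        ] 0.008678748564638933
[ 527.155  -96.978 -132.073]
[[-0.4, 1.6], [0.4, -0.6], [0.0, -0.5], [0.1, 0.2], [-0.0, 0.6], [-0.1, -1.1]]
in grill [-7.02542347  5.3460887   0.        ] -131.96936863121883
```

```bash
cat >> h.py <<'E'
def frame(yaw,pitch): # tool x along skewer x with elevation pitch, tool z perpendicular, down
    return Ro.from_euler('zy',[yaw,-pitch])*Ro.from_euler('x',np.pi)
def plan(P,Rt):
    p,R=pose(); print("travel in present tool axes cm",np.round(R.inv().apply(P-p)/10,2),"rotvec",np.round((R.inv()*Rt).as_rotvec(),3)," travel in target axes cm",np.round(Rt.inv().apply(P-p)/10,2))
E
python3 - <<'E'
from h import *
R=frame(.122,np.radians(31)); ax=R.apply([1,0,0]); z=R.apply([0,0,1])
g=np.array([571.8,-362.2,88])-100*ax; P=g+19*z
print(P,z,ax); plan(P-80*z,R); plan(P,R)
p,R0=pose(); print(frame(.122,0).as_quat(), (R0.inv()*frame(.122,0)).as_rotvec(),(frame(.122,0).inv()*R).as_rotvec(), R0.inv().apply(P-80*z-p)/10)
E
```

```text
[ 496.50610644 -374.36975838   20.59282996] [ 5.15038075e-01 -1.17961196e-16 -8.57167301e-01] [0.85079617 0.12169758 0.51120991]
travel in present tool axes cm [ 30.64 -12.05  14.14] rotvec [-0.125  0.528  0.208]  travel in target axes cm [ 16.63 -19.62  24.94]
travel in present tool axes cm [ 34.53 -10.68  20.99] rotvec [-0.125  0.528  0.208]  travel in target axes cm [ 16.63 -19.62  32.94]
[9.98140077e-01 6.09621769e-02 3.73285674e-18 6.11184525e-17] [-2.08039484e-03  1.10126510e-05  2.13819720e-01] [-6.58447294e-02  5.37030550e-01  6.09806714e-17] [ 30.64079761 -12.04918252  14.13796642]
```

```bash
sed -i "s/'zy'/'ZY'/" h.py
python3 - <<'E'
from h import *
R=frame(.142,np.radians(31)); ax=R.apply([1,0,0]); z=R.apply([0,0,1])
P=np.array([571.8,-362.2,88])-100*ax+19*z
print(P,z,ax); plan(P-80*z,R)
p,R0=pose(); print((R0.inv()*frame(.142,0)).as_rotvec(),(frame(.142,0).inv()*R).as_rotvec())
E
```

```text
[ 496.63324427 -372.94600407   20.2100138 ] [ 0.50985418  0.07288987 -0.8571673 ] [0.84853985 0.12130912 0.51503807]
travel in present tool axes cm [ 30.55 -11.62  14.18] rotvec [-0.054  0.539  0.188]  travel in target axes cm [ 16.49 -17.31  26.41]
[-2.07969387e-03 -9.78817344e-06  1.93819727e-01] [-7.02425855e-18  5.41052068e-01  6.12269184e-17]
```

>>> apply_moves(travel=[[3.8,-1.45,1.77],[3.8,-1.45,1.77],[3.8,-1.45,1.77],[3.8,-1.45,1.77],[3.8,-1.45,1.77],[3.8,-1.45,1.77],[3.8,-1.45,1.77],[3.8,-1.45,1.77],[0,0,0]], delta_rot=[[0,0,0],[0,0,0],[0,0,0],[0,0,0],[0,0,0],[0,0,0],[0,0,0.097],[0,0,0.097],[0,0,0]], hand=0.2)

```text
t: 1.23
eef_pos: [457.5, -380.5, 87.5]
tool_rot: [-0.002, 0.997, 0.073, -0.001]
ft_force: [-0.6, -0.2, 0.7]
gripper_width: 51.5
gripper_force: 0.0
```

>>> apply_moves(travel=[[0,0,0],[0,0,0],[0,0,0],[0,0,0],[0,0,0]], delta_rot=[[0,0.135,0],[0,0.135,0],[0,0.135,0],[0,0.136,0],[0,0,0]])

```text
t: 1.85
eef_pos: [454.0, -383.2, 88.2]
tool_rot: [-0.02, 0.962, 0.066, 0.265]
ft_force: [-0.2, 1.5, -0.3]
gripper_width: 51.5
gripper_force: 0.0
```

Run:
```python
from h import *
im=viewer.camera("wrist"); 
s=viewer.camera("scene")
cv2.imwrite("pics/w1.png",im);cv2.imwrite("pics/s1.png",s)
R=frame(.142,np.radians(31)); ax=R.apply([1,0,0]); z=R.apply([0,0,1])
P=np.array([571.8,-362.2,88])-100*ax+19*z
plan(P,R); o=status.get_obs(); print(o['t'],o['eef_pos'],o['joints'],o['gripper_width'],o['ft_force'])
X=np.array([571.8,-362.2,88])+np.outer([-154,-84,-28,0],ax)
print(proj("wrist",X))
```

```text
travel in present tool axes cm [-0.05 -0.58  8.11] rotvec [ 0.001  0.002 -0.001]  travel in target axes cm [-0.06 -0.57  8.11]
1.95 [ 456.60827848 -384.4571225    90.03127628] [-1.04713895  0.21385286 -0.54240586  0.59370461  0.49634176  2.0097453 ] 51.21476153722898 [-0.3729397  -0.20634365  0.73297178]
[[309.58192777 285.61388879]
 [308.83788355 195.54436877]
 [308.15700868 111.10950713]
 [307.7846563   64.06066636]]
```

View pics/w1.png

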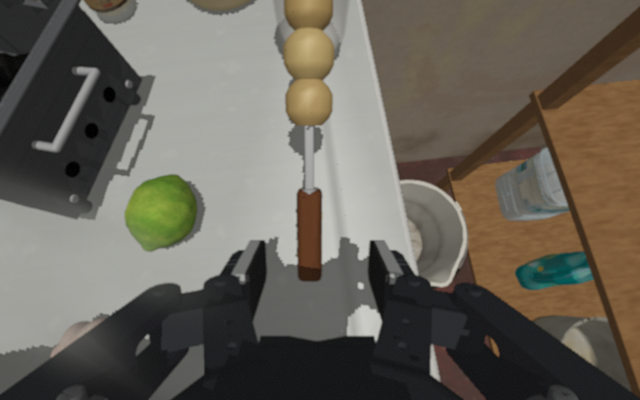

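The handle lies at (310,190)–(310,278), within about 6 px of prediction laterally aligned, and roughly 4 mm further forward. I'll move in and grip.

>>> apply_moves(travel=[[0.05,-0.15,2],[0.1,-0.15,2],[0.1,-0.15,2],[0.1,-0.1,1.3],[0,0,0.8],[0,0,0]], delta_rot=[[0,0,0],[0,0,0],[0,0,0],[0,0,0],[0,0,0],[0,0,0]])

```text
t: 2.7
eef_pos: [500.9, -371.6, 21.9]
tool_rot: [-0.019, 0.961, 0.069, 0.266]
ft_force: [-0.1, -0.1, -0.4]
gripper_width: 51.3
gripper_force: 0.0
```

>>> apply_moves(travel=[[0,0,0],[0,0,0],[0,0,0],[0,0,0],[0,0,0],[0,0,0]], delta_rot=[[0,0,0],[0,0,0],[0,0,0],[0,0,0],[0,0,0],[0,0,0]], hand=-1, grip_force=80)

```text
t: 3.45
eef_pos: [500.8, -372.4, 22.7]
tool_rot: [-0.018, 0.961, 0.068, 0.267]
ft_force: [-2.8, -0.1, 5.0]
gripper_width: 17.0
gripper_force: 78.5
```

>>> apply_moves(travel=[[0.5,0,-0.85],[1,0,-1.7],[1.3,0,-2.2],[1.3,0,-2.2],[1.3,0,-2.2],[1.3,0,-2.2],[1,0,-1.7],[0,0,0]], delta_rot=[[0,0,0],[0,0,0],[0,0,0],[0,0,0],[0,0,0],[0,0,0],[0,0,0],[0,0,0]])

```text
t: 4.45
eef_pos: [500.0, -372.6, 175.2]
tool_rot: [-0.018, 0.961, 0.069, 0.267]
ft_force: [-0.4, 0.3, -1.5]
gripper_width: 16.3
gripper_force: 78.1
```

>>> apply_moves(travel=[[0,0,0],[0,0,0],[0,0,0],[0,0,0],[0,0,0],[0,0,0],[0,0,0],[0,0,0]], delta_rot=[[0,-0.09,0],[0,-0.09,0],[0,-0.09,0],[0,-0.09,0],[0,-0.09,0],[0,-0.09,0],[0,0,0],[0,0,0]])

```text
t: 5.45
eef_pos: [498.7, -371.2, 172.3]
tool_rot: [-0.001, 0.997, 0.071, 0.0]
ft_force: [0.2, -0.2, -2.1]
gripper_width: 16.5
gripper_force: 78.1
```

Run:
```python
from h import *
cv2.imwrite("pics/w2.png",viewer.camera("wrist"));cv2.imwrite("pics/s2.png",viewer.camera("scene"));cv2.imwrite("pics/t2.png",viewer.camera("top"))
o=status.get_obs(); print(o['t'],o['eef_pos'],o['tool_rot'],o['joints'],o['gripper_width'],o['ft_force'])
p,R=pose(); g=p-R.apply([0,0,19])
X=g+np.outer([-54,16,72,100,128,194],R.apply([1,0,0]))
for n in("wrist","scene","top"): print(n,np.round(proj(n,X)).tolist())
s=cv2.imread("pics/s2.png");w=cv2.imread("pics/w2.png")
cv2.imwrite("pics/m2.png",np.vstack([cv2.resize(s[80:260,250:570],None,fx=1.6,fy=1.6),cv2.resize(w[0:380],(512,304))]))
```

```text
5.6 [ 498.50304615 -371.7669761   173.21910495] [-3.96652039e-04  9.97515545e-01  7.04441274e-02  4.53521356e-04] [-7.45260413e-01  3.05314321e-01 -1.13046748e-01  1.15239137e+00
  1.20421430e-03  2.25532720e+00] 16.345089314590755 [ 0.02846317  1.04374041 -1.60212991]
wrist [[318.0, 372.0], [318.0, 242.0], [318.0, 107.0], [318.0, 26.0], [318.0, -65.0], [318.0, -327.0]]
scene [[389.0, 184.0], [401.0, 166.0], [410.0, 153.0], [414.0, 148.0], [418.0, 142.0], [426.0, 131.0]]
top [[428.0, 251.0], [422.0, 213.0], [417.0, 182.0], [414.0, 168.0], [412.0, 153.0], [407.0, 119.0]]
```

View pics/m2.png

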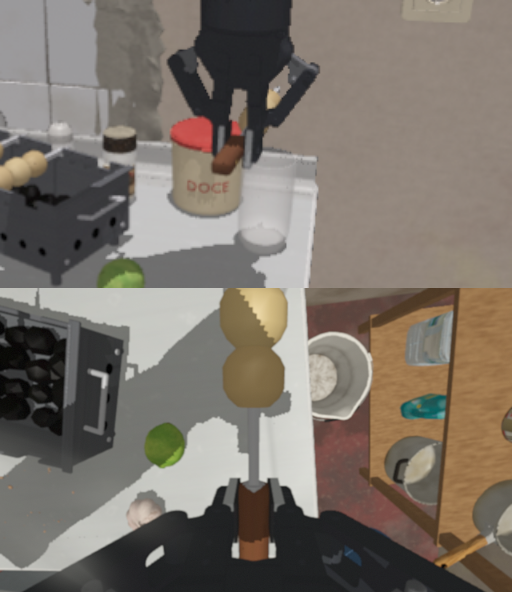

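>>> apply_moves(travel=[[-1.5,0,0],[-2.5,0,0],[-2,-1,0],[-0.5,-3,0],[0.5,-4,0],[0.5,-4,0],[0.5,-4,0],[0.5,-3.5,0],[0.4,-2,0],[0,0,0]], delta_rot=[[0,0,0],[0,0,0],[0,0,0],[0,0,0],[0,0,0],[0,0,0],[0,0,0],[0,0,0],[0,0,0],[0,0,0]])

```text
t: 6.85
eef_pos: [427.2, -163.9, 173.6]
tool_rot: [-0.0, 0.997, 0.072, 0.0]
ft_force: [0.5, 0.0, -1.5]
gripper_width: 16.6
gripper_force: 78.3
```

>>> apply_moves(travel=[[0,0,0],[0,0,0],[0,0,0],[0,0,0],[0,0,0],[0,0,0]], delta_rot=[[0,0,0.06],[0,0,0.06],[0,0,0.06],[0,0,0.06],[0,0,0],[0,0,0]])

```text
t: 7.6
eef_pos: [428.2, -165.5, 173.6]
tool_rot: [0.0, 0.999, -0.049, 0.001]
ft_force: [0.0, -0.0, -1.5]
gripper_width: 16.5
gripper_force: 78.3
```

Run:
```python
from h import *
cw=viewer.calibration("wrist")
w=viewer.camera("wrist");s=viewer.camera("scene");t=viewer.camera("top")
for n,i in zip("wst",(w,s,t)): cv2.imwrite(f"pics/{n}3.png",i)
o=status.get_obs(); print(o['t'],o['eef_pos'],o['gripper_width'],o['ft_force'])
R=frame(-.1,0); O=np.array([527,-168,150.]); plan(O-R.apply([1,0,0])*99+R.apply([0,0,19]),R)
def gp(x,y,z): return Ro.from_euler('z',-.1).apply([x,y,z])+[533.5,-99,3]
X=[gp(-63,-79,100),gp(-63,-61,100),gp(63,-79,100),gp(63,-61,100),gp(-65,-105,100)]
for n in("wrist","scene","top"): print(n,np.round(proj(n,X)).tolist())
a=cv2.resize(w[0:260,180:460],None,fx=1.6,fy=1.6); b=cv2.resize(s[150:260,220:370],None,fx=3.8,fy=3.8)
b=b[:, :];a=cv2.copyMakeBorder(a,0,418-a.shape[0] if a.shape[0]<418 else 0,0,0,cv2.BORDER_CONSTANT)
print(a.shape,b.shape)
cv2.imwrite("pics/wz3.png",cv2.resize(w[0:240,120:500],(800,505)))
```

```text
7.75 [ 428.37370605 -165.11030913  173.59393918] 16.48778783382808 [-0.92361552 -0.5512976  -2.75247961]
travel in present tool axes cm [-0.06 -0.7   4.26] rotvec [-0.    -0.001  0.002]  travel in target axes cm [-0.06 -0.7   4.26]
wrist [[322.0, 166.0], [296.0, 166.0], [323.0, -43.0], [293.0, -43.0], [358.0, 169.0]]
scene [[273.0, 205.0], [265.0, 202.0], [318.0, 180.0], [311.0, 177.0], [284.0, 209.0]]
top [[313.0, 241.0], [305.0, 240.0], [321.0, 180.0], [312.0, 180.0], [326.0, 244.0]]
(418, 448, 3) (418, 570, 3)
```

View pics/wz3.png

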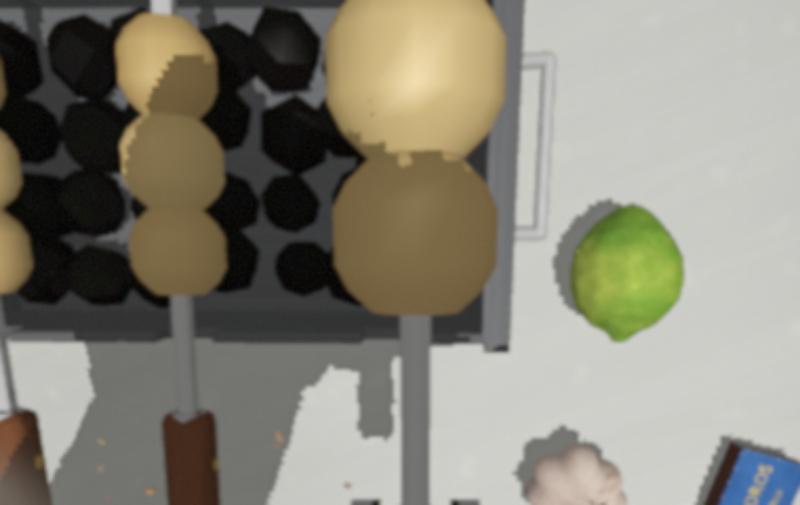

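The near right rim corner is at full-image px (361,165), against (358,169) predicted, so the grill fit is good to about 2 mm. The held skewer is about 7 mm too far right. I'll enlarge the notch edges.

Run:
```python
import cv2,numpy as np
w=cv2.imread("pics/w3.png");s=cv2.imread("pics/s3.png")
g=lambda i:np.clip(i.astype(float)*1.7,0,255).astype(np.uint8)
a=cv2.resize(g(w[140:180,180:380]),(800,160),interpolation=3)
b=cv2.resize(g(s[170:225,220:330]),(800,400),interpolation=3)
cv2.imwrite("pics/n3.png",np.vstack([a,b]))
```

```text
(no output)
```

View pics/n3.png

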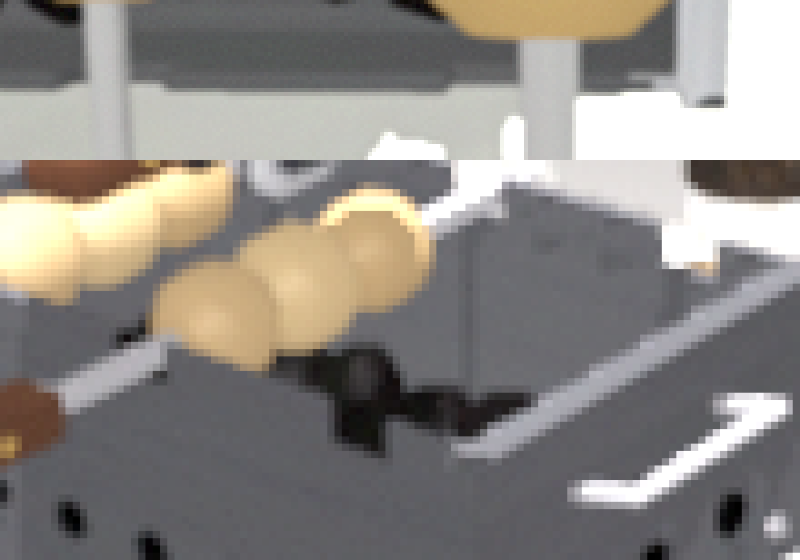

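The free notch spans about px 294–320 in the wrist view, centred near 307, and 266–273 in the scene view. That matches the model to about 1.5 mm. I'll shift 7 mm left and go down to about 10 mm above seating.

>>> apply_moves(travel=[[-0.05,-0.35,0],[0,-0.35,0],[0,0,1],[0,0,1.5],[0,0,1.5],[0,0,1.5],[0,0,1.3],[0,0,1],[0,0,0.7],[0,0,0.3],[0,0,0],[0,0,0]], delta_rot=[[0,0,0],[0,0,0],[0,0,0],[0,0,0],[0,0,0],[0,0,0],[0,0,0],[0,0,0],[0,0,0],[0,0,0],[0,0,0],[0,0,0]])

```text
t: 9.25
eef_pos: [429.2, -158.1, 86.0]
tool_rot: [0.0, 0.999, -0.049, 0.001]
ft_force: [-0.2, 0.0, -1.1]
gripper_width: 16.4
gripper_force: 78.3
```

Run:
```python
from h import *
w=viewer.camera("wrist");s=viewer.camera("scene");t=viewer.camera("top")
o=status.get_obs(); print(o['t'],o['eef_pos'],o['gripper_width'],o['ft_force'])
R=frame(-.1,0); O=np.array([527,-168,94.]); plan(O-R.apply([1,0,0])*99+R.apply([0,0,19]),R)
g=lambda i:np.clip(i.astype(float)*1.5,0,255).astype(np.uint8)
a=cv2.resize(g(s[150:240,200:360]),(800,450),interpolation=3)
b=cv2.resize(g(w[60:210,180:460]),(280,150),interpolation=3); c=cv2.resize(g(t[160:260,240:360]),(180,150),interpolation=3)
b=np.hstack([b,c]); b=cv2.copyMakeBorder(b,0,0,0,800-b.shape[1],cv2.BORDER_CONSTANT)
cv2.imwrite("pics/m4.png",np.vstack([a,b]))
```

```text
9.4 [ 429.01160151 -158.01232295   85.92711612] 16.31237249764038 [ 0.62895109 -0.40943589 -2.55728769]
travel in present tool axes cm [-0.05  0.02  1.09] rotvec [ 0.    -0.002  0.002]  travel in target axes cm [-0.05  0.02  1.09]
```

View pics/m4.png

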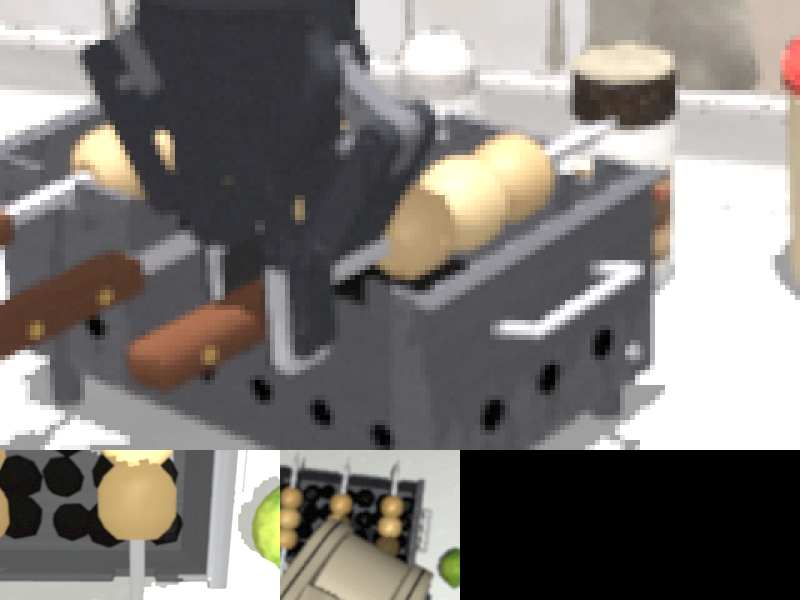

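The skewer hangs level above the free pair: the shaft is over the near notch at m4 (350,280), and its tip passes over the far notch. Now I'll lower it slowly.

>>> apply_moves(travel=[[0,0,0.2],[0,0,0.2],[0,0,0.2],[0,0,0.2],[0,0,0.1],[0,0,0]], delta_rot=[[0,0,0],[0,0,0],[0,0,0],[0,0,0],[0,0,0],[0,0,0]])

```text
t: 10.15
eef_pos: [428.7, -157.8, 76.4]
tool_rot: [-0.0, 0.999, -0.049, 0.0]
ft_force: [0.2, -0.5, -0.8]
gripper_width: 16.4
gripper_force: 78.3
```

>>> apply_moves(travel=[[0,0,0.1],[0,0,0.1],[0,0,0],[0,0,0]], delta_rot=[[0,0,0],[0,0,0],[0,0,0],[0,0,0]])

```text
t: 10.65
eef_pos: [428.9, -157.9, 74.7]
tool_rot: [-0.0, 0.999, -0.049, 0.001]
ft_force: [-0.1, 0.8, -0.8]
gripper_width: 16.6
gripper_force: 78.4
```

>>> apply_moves(travel=[[0,0,0.1],[0,0,0],[0,0,0]], delta_rot=[[0,0,0],[0,0,0],[0,0,0]])

```text
t: 11.02
eef_pos: [428.9, -157.9, 73.7]
tool_rot: [-0.0, 0.999, -0.049, 0.001]
ft_force: [-1.6, 0.8, 1.0]
gripper_width: 16.5
gripper_force: 78.5
```

>>> apply_moves(travel=[[0,0,0.1],[0,0,0],[0,0,0]], delta_rot=[[0,0,0],[0,0,0],[0,0,0]])

```text
t: 11.4
eef_pos: [428.9, -158.0, 73.2]
tool_rot: [0.0, 0.999, -0.049, 0.001]
ft_force: [-2.9, 0.5, 4.4]
gripper_width: 16.8
gripper_force: 79.4
```

It's bearing on the grill at the expected height, so I'll release with a limited opening and look.

>>> apply_moves(travel=[[0,0,-0.05],[0,0,0],[0,0,0],[0,0,0],[0,0,0]], delta_rot=[[0,0,0],[0,0,0],[0,0,0],[0,0,0],[0,0,0]], hand=-0.1, grip_force=20)

```text
t: 12.02
eef_pos: [428.7, -157.8, 73.0]
tool_rot: [-0.0, 0.999, -0.049, 0.0]
ft_force: [0.0, 1.0, 0.9]
gripper_width: 38.6
gripper_force: 0.0
```

>>> apply_moves(travel=[[0,0,-0.5],[0,0,-1],[0,0,-2],[0,0,-3],[0,0,-4],[0,0,-4],[-1,0,-3],[-2,0,0],[-2,0,0],[0,0,0]], delta_rot=[[0,0,0],[0,0,0],[0,0,0],[0,0,0],[0,0,0],[0,0,0],[0,0,0],[0,0,0],[0,0,0],[0,0,0]])

```text
t: 13.28
eef_pos: [376.2, -152.0, 246.5]
tool_rot: [-0.001, 0.999, -0.05, -0.001]
ft_force: [1.2, -0.5, -0.9]
gripper_width: 38.1
gripper_force: 0.0
```

Run:
```python
from h import *
s=viewer.camera("scene");t=viewer.camera("top");w=viewer.camera("wrist")
o=status.get_obs(); print(o['t'],o['eef_pos'],o['gripper_width'],o['ft_force'])
g=lambda i:np.clip(i.astype(float)*1.5,0,255).astype(np.uint8)
a=cv2.resize(g(s[150:240,160:360]),(800,360),interpolation=3)
b=np.hstack([cv2.resize(g(w),(384,240),interpolation=3),cv2.resize(g(t[140:290,190:450]),(416,240),interpolation=3)])
cv2.imwrite("pics/m5.png",np.vstack([a,b]))
R=Ro.from_euler('z',-.1); X=R.apply(np.c_[[-154,-84,-28,0,28,94.],[0]*6,[0]*6])+[527,-168,94]
print(proj("scene",X).round(),(proj("wrist",X)*.6).round())
```

```text
13.425 [ 378.42966717 -152.82791467  247.17072713] 38.59646824180208 [-1.07074072 -0.01749076  0.17351621]
[[230. 230.]
 [260. 213.]
 [283. 200.]
 [293. 195.]
 [303. 189.]
 [324. 177.]] [[191. 116.]
 [191.  72.]
 [191.  34.]
 [191.  13.]
 [191.  -9.]
 [191. -66.]]
```

View pics/m5.png

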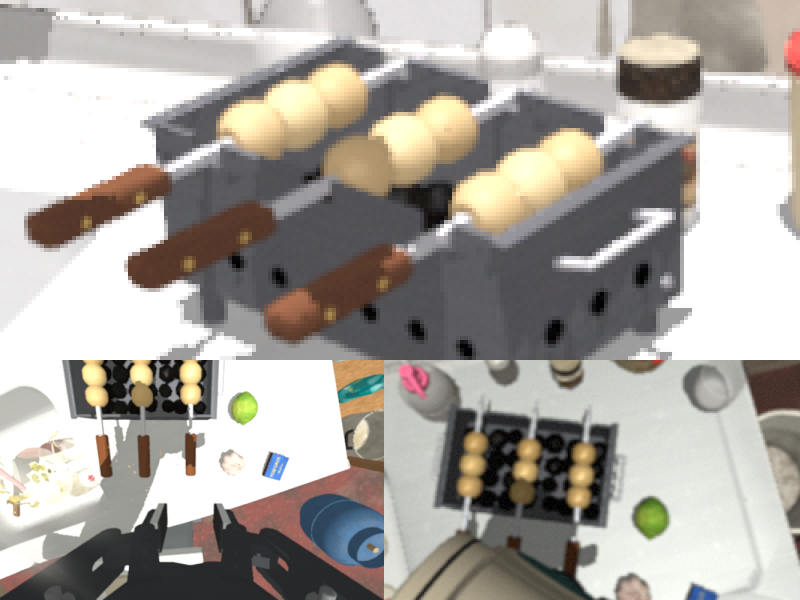

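The skewer lies level in the free pair, matching the others. Its middle potato is at scene px (293,194), against (293,195) predicted. The tumbler stands, and the hand is clear.

```bash
python3 -c "
from plant import ticket; print(ticket.job_done())"
```

```text
the job is handed in; nothing more can be done
None
```

The potato skewer is lying in the free pair of notches with its handle on the same side as the other two; it was set down gently and let go, the two loaded skewers and the tumbler look undisturbed, and the job was handed in at about 13.4 s with no verdict returned.

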